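Hold the lift gate and push the pattern rack through

ROBOT

A 6-joint arm with a two-finger parallel gripper is mounted at the origin on the work surface. World frame = base frame: x ahead of the robot, y to its left, z up, the work surface at z = 0. Lengths are in m, angles in degrees, forces in N, time in s.
With the tool pointing down it reaches from about 0.375 to 0.9 m from the base axis. Payload 3.1 kg.
Tool frame: the origin (TCP) lies midway between the tips of the shut fingers; the grasp point (between the pads) lies 19 mm behind it; z points along the fingers, y is the line along which they close (so a half turn about z gives the same grasp; the last joint's range is limited). The gripper opens to 87 mm and grips with 3 to 60 N. Pads are 19 mm wide; open, the fingers measure 117 mm over their backs; the gripper's body (75 mm by 190 mm) begins 51 mm behind the grasp point.
Start: joints at [55.319, 30.224, 82.088, -0, 67.689, -10.227], TCP at [0.259, 0.569, 0.223] pointing down, gripper open.
Joint ranges: [-176.69, 176.69], [-43.24, 126.21], [12.49, 139.97], [-82, 262], [0, 151.66], [-163.58, 163.58]. Speed limits (degrees/s): [159.86, 159.86, 180, 180, 180, 180].

INTERFACE

Orientations are given as a 3x3 rotation matrix whose columns are the frame's x, y, z axes.
In Python, from rig import bot gives the robot as it stands.
- The arm moves only by the tool inch_along, called after "Request:" as name([rows], argument=value, ...), one row to a line, values as JSON. Schema: {"type":"object","properties":{"moves":{"type":"array","items":{"type":"array","prefixItems":[{"type":"array","items":{"type":"number"},"minItems":3,"maxItems":3},{"type":"array","items":{"type":"number"},"minItems":3,"maxItems":3},{"type":"number"}],"minItems":3,"maxItems":3},"minItems":1,"maxItems":20},"only":{"type":"string"},"quiet":{"type":"boolean"},"lines":{"type":"string"}},"required":["moves"],"additionalProperties":false}. moves is a list of rows, 1 to 20 of them, each written [[dx, dy, dz], [rx, ry, rz], opening]: dx, dy, dz in shares of 1 m (1.0 is 1 m), then a rotation vector rx, ry, rz in normalised numbers (1 is 90 degrees), then the opening from 0.0 (shut) to 1.0 (fully open); each row is the pose to reach, as a shift and turn from the pose commanded when the call began, along the tool's axes at that moment; what a row does not reach only later rows make up. A row lasts 1/10 s, in which the tool goes at most 0.05 m and 8.59 degrees, less where a joint would pass 70% of its speed; a pose out of reach is approached as far as the arm can. The fingers move at their own pace and stop on an object; the grip force is fixed at half the most. Time passes only in rows, so rows that do not move let the fingers close. The tool returns the time, the measured TCP pose, the force, the opening and the grip force at its end. only (a regular expression) keeps the lines of the reply that match it, lines (a string "A,B") keeps lines A to B, and quiet returns only ok. Shift and turn numbers lie between -1 and 1, and a call with a number outside is refused. Input that does not fit is refused with a message, and nothing moves.
- bot.read_state(): the state, without advancing time (a new reading comes with each control period).
- bot.capture(name): name is "side" or "top" or "wrist"; returns a dict with "color" (480x640x3 uint8, red, green, blue), "K" (3x3 intrinsics, pixels), "view" (4x4, takes a point from world to camera coordinates); the wrist camera has in their place "mount" (4x4, takes a point from camera to tool coordinates, whose origin is the TCP and whose axes are the flange's). Camera axes: x right, y up, looking along -z (the intrinsics and any distortion apply to the point x, -y, -z); pixel columns grow to the right and rows downward; lengths in m; the calibration is good to about 2 mm. A picture is of the moment at which its call begins: read the wrist's pose just before it. There is no depth.
- bot.hand_in(): hands the job in; it is judged then, once.
The state is a dict: "time_s": time; "joint_positions": joint angles; "qvel": joint speeds; "tau": joint torques, N m; "position": TCP position; "tcp_rot": TCP orientation; "force": force on the tool from outside, world axes, zero at the start; "moment": the same for the moment, N m; "opening": opening from 0.0 (shut) to 1.0 (fully open); "grasp_force": force on a finger pad.
Only numpy, scipy, OpenCV 4.12 (cv2) and the standard library are available. Lean on these libraries where they do the work, as an engineer would, in place of code of your own. Each camera call takes 0.05 s, during which the arm holds its last target. There are 200 camera calls.

TASK

Push the white rack of green wax patterns along the chute past the yellow gate: with one fingertip hold the gate swung up clear of the rack (its red bar, pushed outwards away from the channel, raises it) while another fingertip pushes on the upright blue plate at the rack's tail. Stop when the loaded part of the rack is completely past the gate, then let the gate drop shut behind it, over the flat tail. Do not lift the rack off the chute floor, and leave the bottle, cup, red box and brush where they are.

Things in the scene. Friction and masses are not known exactly. Their poses are not given: they have to be found in the camera images.
- chute: Low open-topped metal chute fixed to the table. Origin: on the table top, channel centre line, in the gate's vertical plane. +x = direction of travel, +y = side of the hinge and red bar, z up. Channel 84 mm wide (y -42 to +42 mm), from x = -255 mm to the stop; floor 6 mm above the table; walls 5 mm thick, tops 18 mm above the table. Base plate y -57 to +93 mm
- chute_stop (a point): Middle of the face of the cross stop that ends the channel, chute x = +115 mm; the stop is 30 mm high
- gate_hinge (a point): Point on the gate's level hinge axis, in the gate plane: chute x 0, y +62 mm, 40 mm above the table; the axis runs along the chute's x. Two blue bearing cheeks 50 mm high flank it at chute x -21 to +21, y 50 to 74 mm
- gate (a joint): Gate angle: 0 = shut, grows as the gate swings up in the plane chute x = 0, stop at 1.05 rad. A spring shuts it; holding it up takes about 3 to 5 N at the red bar. The rack cannot push it open. From about 0.4 rad up the loaded rack passes freely below it; aim for about 0.75
- gate_edge (a point): Middle of the lower edge of the yellow gate's plate (56 mm wide, 6 mm thick), 16 mm above the table when shut, moving with the gate. The gate's arm, 8 mm thick, 10 mm high, reaches 100 mm from the hinge across the channel; fully up its tip is about 130 mm above the table
- lift_bar (a point): On the axis of the red bar, at chute x -180 mm: round, 10 mm thick, rigid with the gate, parallel to the chute from x -260 to 0, free below up to the hinge. Shut: axis at chute y +44, 87 mm above the table. Pushed to +y from its inner side it raises the gate: axis at y = 62 + 50.3 sin(angle - 0.366), height 40 + 50.3 cos(angle - 0.366) mm. A finger may slide along it
- rack: White rack, about 0.4 kg, loose in the channel (3 mm play each side). Origin: centre of the underside of the loaded part; x = direction of travel. Loaded part 80 mm long (x -40 to +40), 76 mm wide, 24 mm high. Behind it a flat tail 40 mm wide, 4 mm thick, then the upright blue push plate. The shut gate clears the tail but not the loaded part or the plate
- rack_nose (a point): Middle of the front edge of the rack's loaded part (rack x = +40 mm)
- rack_rear (a point): Middle of the rear edge of the rack's loaded part (rack x = -40 mm); it must end clearly (8 mm or more) beyond the gate plane. The stop allows at most 35 mm
- push_face (a point): On the rear face of the blue push plate, centre of its width, 56 mm above the table, rack x = -106 mm. The plate is 60 mm wide, 6 mm thick and 70 mm tall (top 76 mm above the table)
- bottle: Yellow bottle standing near the chute, 52 mm across, 125 mm tall; origin at the centre of its foot. Leave it alone
- cup: Wooden cup, 64 mm across, 85 mm tall; origin at the centre of its foot. Leave it alone
- red_box: Open red box 75 x 55 x 30 mm; origin under its centre. Leave it alone
- brush: Brush 150 mm long lying on the table along its own x; leave it alone

How it is judged (in metres and radians):
On the way, in this order (a step that is already met when the one before it is completed fails the run):
1. a finger on the gate (its red bar) holds it up while the rack is still short of it (value of joint gate above 0.45 rad and contact force between the fingers and gate above 0.3 N and x of rack_nose in the frame of chute below 0 m), for 0.2 s.
2. the loaded part of the rack is wholly past the gate, which a finger still holds up (value of joint gate above 0.36 rad and contact force between the fingers and gate above 0.3 N and x of rack_rear in the frame of chute above 0.005 m), for 0.05 s.
At the end, for the whole second after the job is handed in: The rear edge of the rack's loaded part is at least 5 mm past the gate plane, the rack sits flat in the channel at rest, and the gate is shut (under 0.08 rad) behind it. The bottle, cup, red box and brush are within 15 mm of where they stood (x of rack_rear in the frame of chute between 0.005 and 0.04 m and z of rack in the frame of chute below 0.01 m and y of rack in the frame of chute between -0.006 and 0.006 m and value of joint gate below 0.08 rad and linear speed of rack below 0.01 m/s and distance of each of bottle, cup, red_box, brush from where it was at the start of the episode below 0.015 m); the robot touches nothing.
It fails at once if the gate comes down below 0.36 rad while any of the rack's loaded part is under it (value of joint gate below 0.36 rad and x of rack_nose in the frame of chute above 0 m and x of rack_rear in the frame of chute below -0.001 m).
It fails at once if the rack is lifted more than 10 mm off the chute floor (z of rack in the frame of chute above 0.016 m).
It fails at once if the rack tips (angle between rack's own z axis and vertical above 0.2 rad).
It fails at once if the bottle, cup, red box or brush is shifted by more than 15 mm (distance of any of bottle, cup, red_box, brush from where it was at the start of the episode above 0.015 m).
It also fails if it takes over 37 s, if anything falls off the work surface, if the arm or the gripper's body presses on something with over 40 N, if the wrist force passes 120 N, or if a joint passes its speed limit or range.

## Working session

There is one attempt and no reset: what is moved stays moved. The work goes in short steps, Python scripts to look and compute and a tool call to move; the robot and the scene stay as the last step left them, time stands still between calls to the robot, and variables do not carry over. Pictures are saved under pics/ and viewed, at most 13 in all, crops included, and the job is handed in when it is done.

```bash
ls; mkdir -p pics
```

Run:
```python
from rig import bot
import cv2,numpy as np
s=bot.read_state();print(s)
for n in("side","top"):
    c=bot.capture(n);cv2.imwrite(f"pics/{n}0.png",c["color"][:,:,::-1]);print(n,c["K"],c["view"],[k for k in c])
```

```text
pics
rig.py
{'time_s': 0.0, 'joint_positions': array([ 5.53188717e+01,  3.02779482e+01,  8.21550018e+01, -9.82029966e-04,
        6.76897986e+01, -1.02277935e+01]), 'qvel': array([ 0.06687468, -0.00152747,  0.02525059, -0.05165968, -0.0197666 ,
       -0.06446424]), 'tau': array([ 5.57727089e-04, -4.40043497e+01, -1.76591492e+01,  6.34181430e-02,
        5.80724515e-02, -1.42510662e-04]), 'position': array([0.25828453, 0.56834046, 0.22159024]), 'tcp_rot': array([[-9.10301202e-01,  4.13944764e-01, -1.20598561e-03],
       [ 4.13946360e-01,  9.10299552e-01, -1.77075776e-03],
       [ 3.64812251e-04, -2.11113627e-03, -9.99997705e-01]]), 'force': array([-0.24736073, -0.03613912, -0.16967534]), 'moment': array([0.04866647, 0.04000826, 0.01861008]), 'grasp_force': 0.0, 'opening': 1.0008937336030825}
side [[621.87534418   0.         327.90656919]
 [  0.         621.87534418 241.04778812]
 [  0.           0.           1.        ]] [[ 0.7725871  -0.63468456 -0.01687262 -0.44805916]
 [ 0.31175085  0.35606854  0.88092372 -0.29970785]
 [-0.55310087 -0.68585036  0.47295741 -0.92976447]
 [ 0.          0.          0.          1.        ]] ['color', 'K', 'view']
top [[451.8041704    0.         323.23030474]
 [  0.         451.8041704  242.18172681]
 [  0.           0.           1.        ]] [[ 0.02686937 -0.9995997   0.0088585   0.00239506]
 [ 0.98438566  0.0280005   0.17378391 -0.61837286]
 [-0.17396239  0.00405072  0.98474397 -0.75821656]
 [ 0.          0.          0.          1.        ]] ['color', 'K', 'view']
```

View pics/side0.png

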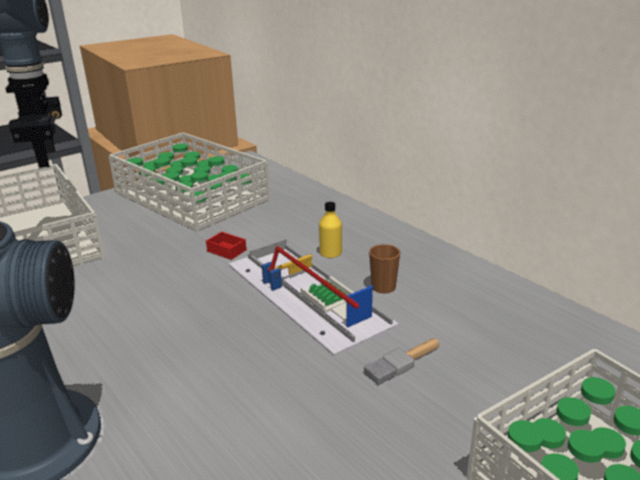

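View pics/top0.png

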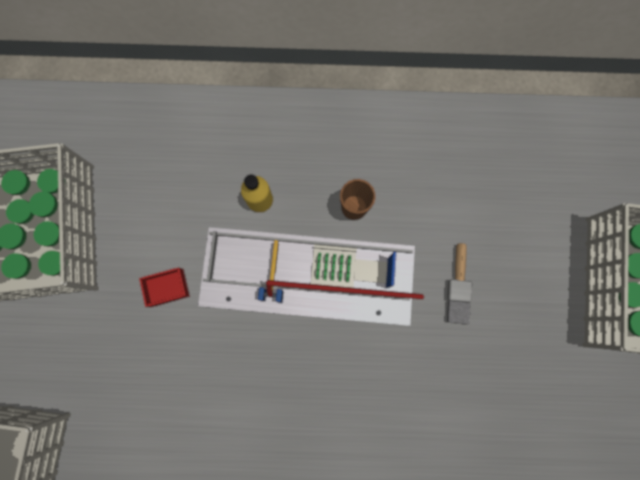

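Side: chute with the red bar running from (278,250) to (357,304) and the blue plate at (359,306). Top: gate at about (274,262), stop at (212,258), rack at (334,265), plate at (391,270), bar from (268,287) to (423,296). I'll enlarge both.

Run:
```python
import cv2
t=cv2.imread("pics/top0.png")[220:335,190:435];cv2.imwrite("pics/t1.png",cv2.resize(t,None,fx=3.2,fy=3.2,interpolation=cv2.INTER_CUBIC))
t=cv2.imread("pics/side0.png")[230:355,225:405];cv2.imwrite("pics/s1.png",cv2.resize(t,None,fx=4,fy=4,interpolation=cv2.INTER_CUBIC))
```

```text
(no output)
```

View pics/t1.png

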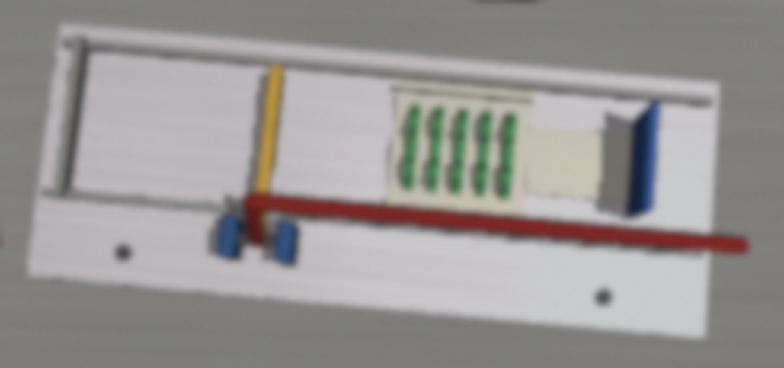

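View pics/s1.png

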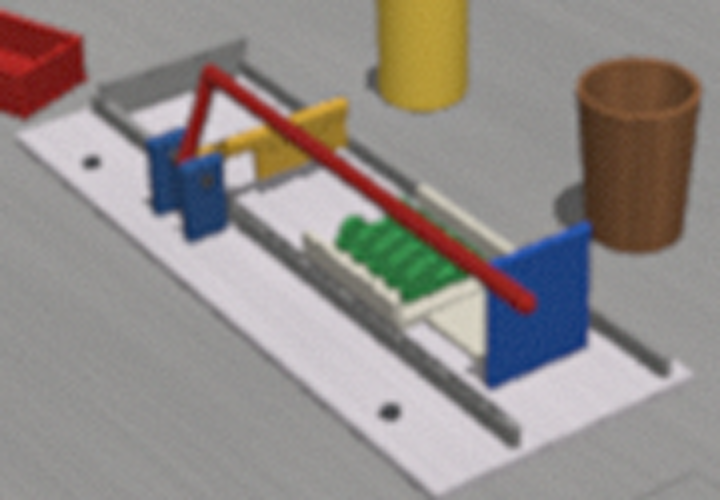

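Create h.py:
```python
import numpy as np, cv2
from rig import bot
from scipy.optimize import least_squares
CAM={n:bot.capture(n) for n in("side","top")}
def proj(n,P):
    c=CAM[n];p=c["view"][:3,:3]@P+c["view"][:3,3];q=c["K"]@np.array([p[0],-p[1],-p[2]]);return q[:2]/q[2]
t=lambda u,v:("top",np.array([u/3.2+190,v/3.2+220]))
s=lambda u,v:("side",np.array([u/4+225,v/4+230]))
```

Run:
```python
from h import *
# obs, chute pt; 'a','b' = base ends, 'r'=rack x
O=[(t(746,245),(-.26,.044,.087)),(s(530,303),(-.26,.044,.087)),(t(256,205),(0,.044,.087)),(s(210,73),(0,.044,.089)),
(t(62,24),('b',-.057,.006)),(t(719,82),('a',-.057,.006)),(t(705,338),('a',.093,.006)),(t(28,275),('b',.093,.006)),
(s(18,133),('b',.093,.006)),(s(435,495),('a',.093,.006)),(s(692,373),('a',-.057,.006)),
(t(712,102),(-.255,-.0445,.018)),(s(182,167),(-.021,.074,.05)),(s(222,150),(-.021,.05,.05)),
(s(487,263),(-.106,.03,.076)),(s(590,226),(-.106,-.03,.076)),(t(658,103),(-.106,-.03,.076)),(t(650,210),(-.106,.03,.076)),
(s(516,440),(-.255,.0445,.018)),(s(668,370),(-.255,-.0445,.018))]
def pt(p,i):
    X=list(O[i][1]); 
    if X[0]=='a':X[0]=p[3]
    elif X[0]=='b':X[0]=p[4]
    elif X[0]==-.106:X[0]=-.106+p[5]
    c,sn=np.cos(p[2]),np.sin(p[2])
    return np.array([p[0]+c*X[0]-sn*X[1],p[1]+sn*X[0]+c*X[1],X[2]])
f=lambda p:np.concatenate([proj(O[i][0][0],pt(p,i))-O[i][0][1] for i in range(len(O))])
r=least_squares(f,[.6,.1,1.57,-.255,.12,-.1],loss='soft_l1');p=r.x
print(p,np.degrees(p[2]))
print(np.round(f(p).reshape(-1,2),1).tolist())
# triangulate bar end and plate corner heights
for A,B in((t(746,245),s(530,303)),(t(650,210),s(487,263)),(t(658,103),s(590,226))):
    q=least_squares(lambda X:np.r_[proj(A[0],X)-A[1],proj(B[0],X)-B[1]],[.6,-.1,.08]);print(q.x,q.cost)
for X in((0,0,0),(-.26,.044,0),(-.106+p[5],0,0)):
    c,sn=np.cos(p[2]),np.sin(p[2]);print(p[0]+c*X[0]-sn*X[1],p[1]+sn*X[0]+c*X[1])
```

```text
[ 0.58362729  0.10671795  1.5074529  -0.25820546  0.13471379 -0.10612664] 86.37068922915523
[[-1.1, 0.2], [-0.7, 0.9], [-0.9, -1.2], [0.1, -0.3], [0.1, -0.1], [-0.3, 0.4], [-0.4, 0.0], [-0.1, 0.3], [-0.9, 0.8], [0.1, 0.4], [0.4, 0.4], [1.1, -0.6], [0.9, 1.6], [1.1, 2.1], [-0.3, 1.3], [-0.3, -0.3], [-0.2, -0.0], [0.2, 0.8], [0.6, -2.5], [0.4, -2.6]]
[ 0.52360768 -0.15132158  0.08929591] 0.001678908053464124
[ 0.54151412 -0.10245553  0.07794975] 9.241289200530944e-05
[ 0.60025299 -0.10729754  0.0755119 ] 0.004632031616632093
0.5836272865290095 0.10671794768244625
0.5232572510459974 -0.14997536897340255
0.5701994431865849 -0.10498326385182036
```

Create g.py:
```python
import numpy as np
from rig import bot
from scipy.spatial.transform import Rotation as R
a=1.50745;C=np.array([.58363,.10672]);A=np.array([[np.cos(a),-np.sin(a)],[np.sin(a),np.cos(a)]])
def go(cx,cy,z,s=None):
    s=s or bot.read_state();T=s["tcp_rot"]
    G=np.array([[A[0,0],-A[0,1],0],[A[1,0],-A[1,1],0],[0,0,-1]])
    print("shift",np.round(T.T@(np.r_[C+A@[cx,cy],z]-s["position"]),4),"rot",np.round(R.from_matrix(T.T@G).as_rotvec(degrees=True),2))
    print("now chute",np.round(A.T@(s["position"][:2]-C),4),round(s["position"][2],4),"t",s["time_s"],"F chute",np.round(A.T@s["force"][:2],2),np.round(s["force"][2],2),"op",round(s["opening"],3))
```

```bash
python3 -c "
from g import *
go(-.232,-.005,.20)"
```

```text
shift [-0.5744 -0.5008  0.0224] rot [-8.000e-02  3.000e-02  6.918e+01]
now chute [0.4403 0.3538] 0.2219 t 0.2 F chute [-0.51  0.76] -0.14 op 1.001
```

Units first: turns go in shares of 90 degrees. So 69.2 degrees / 90 = 0.7689.

Request:
inch_along([
  [[-0.1, -0.09, 0], [0, 0, 0.1333], 0.61],
  [[-0.574, -0.501, 0.022], [0, 0, 0.7689], 0.61],
  [[-0.574, -0.501, 0.022], [0, 0, 0.7689], 0.61],
  [[-0.574, -0.501, 0.022], [0, 0, 0.7689], 0.61],
  [[-0.574, -0.501, 0.022], [0, 0, 0.7689], 0.61],
  [[-0.574, -0.501, 0.022], [0, 0, 0.7689], 0.61],
  [[-0.574, -0.501, 0.022], [0, 0, 0.7689], 0.61],
  [[-0.574, -0.501, 0.022], [0, 0, 0.7689], 0.61],
  [[-0.574, -0.501, 0.022], [0, 0, 0.7689], 0.61],
  [[-0.574, -0.501, 0.022], [0, 0, 0.7689], 0.61],
  [[-0.574, -0.501, 0.022], [0, 0, 0.7689], 0.61],
  [[-0.574, -0.501, 0.022], [0, 0, 0.7689], 0.61],
  [[-0.574, -0.501, 0.022], [0, 0, 0.7689], 0.61],
  [[-0.574, -0.501, 0.022], [0, 0, 0.7689], 0.61],
  [[-0.574, -0.501, 0.022], [0, 0, 0.7689], 0.61],
  [[-0.574, -0.501, 0.022], [0, 0, 0.7689], 0.61],
  [[-0.574, -0.501, 0.022], [0, 0, 0.7689], 0.61],
  [[-0.574, -0.501, 0.022], [0, 0, 0.7689], 0.61],
  [[-0.574, -0.501, 0.022], [0, 0, 0.7689], 0.61],
  [[-0.574, -0.501, 0.022], [0, 0, 0.7689], 0.61],
])

```text
time_s: 2.2
position: [0.5731, -0.1229, 0.2007]
tcp_rot: [[0.062, 0.998, -0.001], [0.998, -0.062, 0.0], [0.0, -0.001, -1.0]]
force: [0.7, -0.3, 0.6]
opening: 0.612
grasp_force: 0.0
```

Run:
```python
from g import *
import cv2
go(-.232,-.005,.042)
c=bot.capture("wrist");cv2.imwrite("pics/w1.png",c["color"][:,:,::-1]);print(c["mount"],c["K"])
```

```text
shift [-0.0023  0.0011  0.1587] rot [-0.04 -0.02  0.1 ]
now chute [-0.2298 -0.004 ] 0.2007 t 2.2 F chute [-0.22 -0.67] 0.55 op 0.612
[[-3.16441459e-04  9.62785108e-01  2.70267895e-01  7.50972481e-02]
 [ 9.99999939e-01  3.45340067e-04 -5.93738078e-05  4.65508661e-04]
 [-1.50498551e-04  2.70267859e-01 -9.62785159e-01 -1.62250716e-01]
 [ 0.00000000e+00  0.00000000e+00  0.00000000e+00  1.00000000e+00]] [[360.57911258   0.         316.92156775]
 [  0.         360.57911258 243.04830919]
 [  0.           0.           1.        ]]
```

View pics/w1.png

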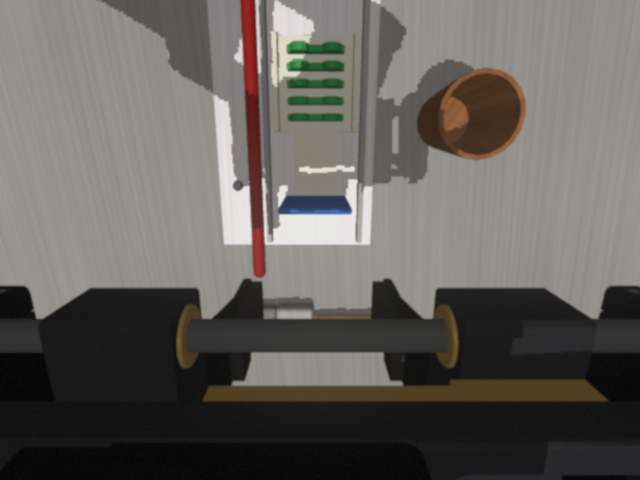

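The wrist view shows the bar end at (260,277) left of the plate, and the plate's rear top edge from (279,212) to (352,212). The left finger is close to the bar column. I'll cross-check both points.

Run:
```python
from g import *
s=bot.read_state();c=bot.capture("wrist");K=c["K"];M=c["mount"]
def ray(u,v,z):
    d=np.array([(u-K[0,2])/K[0,0],-(v-K[1,2])/K[1,1],-1]);T=s["tcp_rot"]
    D=T@M[:3,:3]@d;o=s["position"]+T@M[:3,3];P=o+D*(z-o[2])/D[2];return np.round(A.T@(P[:2]-C),4)
for n,q in dict(bar_end=(260,277,.087),bar_mid=(252,130,.087),pl=(278,213,.076),pr=(352,211,.076),wallL=(268,242,.018),wallR=(360,242,.018),tipL=(250,284,.2),tipLin=(262,284,.2),tipR=(378,284,.2)).items():print(n,ray(*q))
```

```text
bar_end [-0.2612  0.0417]
bar_mid [-0.1466  0.0429]
pl [-0.2103  0.0268]
pr [-0.2086 -0.033 ]
wallL [-0.2507  0.0439]
wallR [-0.2506 -0.0475]
tipL [-0.2214  0.0278]
tipLin [-0.2213  0.0219]
tipR [-0.2213 -0.0343]
```

Request:
inch_along([
  [[-0.002, 0.006, 0.03], [0, 0, 0], 0.61],
  [[-0.002, 0.006, 0.07], [0, 0, 0], 0.61],
  [[-0.002, 0.006, 0.11], [0, 0, 0], 0.61],
  [[-0.002, 0.006, 0.14], [0, 0, 0], 0.61],
  [[-0.002, 0.006, 0.158], [0, 0, 0], 0.61],
  [[-0.002, 0.006, 0.158], [0, 0, 0], 0.61],
  [[-0.002, 0.006, 0.158], [0, 0, 0], 0.61],
  [[-0.002, 0.006, 0.158], [0, 0, 0], 0.61],
])

```text
time_s: 3.1
position: [0.5808, -0.1273, 0.044]
tcp_rot: [[0.063, 0.998, 0.003], [0.998, -0.063, -0.001], [-0.001, 0.003, -1.0]]
force: [0.3, -0.1, -1.0]
opening: 0.609
grasp_force: 0.0
```

Run:
```python
from g import *
import cv2
go(-.232,.034,.042)
a=bot.capture("side")["color"][200:365,215:415,::-1];b=bot.capture("top")["color"][205:345,190:440,::-1]
a=cv2.resize(a,(400,330));b=cv2.resize(b,(400,224));cv2.imwrite("pics/d1.png",cv2.vconcat([cv2.copyMakeBorder(x,0,0,0,0,0) for x in(a,b)]))
```

```text
shift [ 0.0017 -0.046   0.0019] rot [0.16 0.05 0.  ]
now chute [-0.2337 -0.012 ] 0.044 t 3.1 F chute [-0.08 -0.33] -1.02 op 0.609
```

View pics/d1.png

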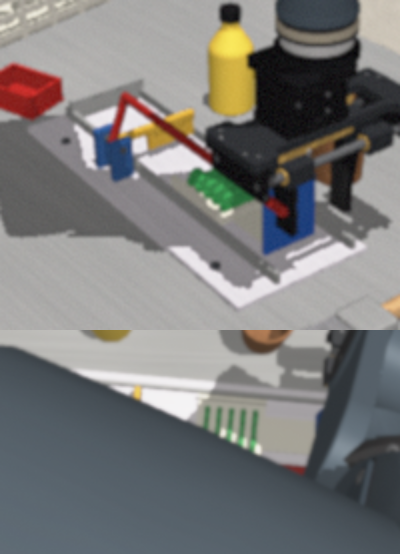

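The fingers are down: the left one is just inside the bar's end and both are behind the plate. Next I raise the gate.

Request:
inch_along([
  [[0, -0.005, 0], [0, 0, 0], 0.61],
  [[0, -0.012, 0], [0, 0, 0], 0.61],
  [[0, -0.02, 0], [0, 0, 0], 0.61],
  [[0, -0.028, 0], [0, 0, 0], 0.61],
  [[0, -0.036, 0], [0, 0, 0], 0.61],
  [[0, -0.042, 0], [0, 0, 0], 0.61],
  [[0, -0.045, 0], [0, 0, 0], 0.61],
  [[0, -0.045, 0], [0, 0, 0], 0.61],
  [[0, -0.045, 0], [0, 0, 0], 0.61],
  [[0, -0.045, 0], [0, 0, 0], 0.61],
])

```text
time_s: 4.2
position: [0.5353, -0.1247, 0.0427]
tcp_rot: [[0.064, 0.998, 0.001], [0.998, -0.064, -0.001], [-0.001, 0.001, -1.0]]
force: [3.3, -3.3, 2.2]
opening: 0.607
grasp_force: 2.0
```

Run:
```python
from g import *
import cv2
go(-.232,.034,.042)
a=bot.capture("side")["color"][200:365,215:415,::-1]
cv2.imwrite("pics/d2.png",cv2.resize(a,(600,495)))
```

```text
shift [ 0.002  -0.0004  0.0007] rot [ 0.06  0.04 -0.02]
now chute [-0.234   0.0336] 0.0427 t 4.2 F chute [-3.05 -3.52] 2.21 op 0.607
```

View pics/d2.png

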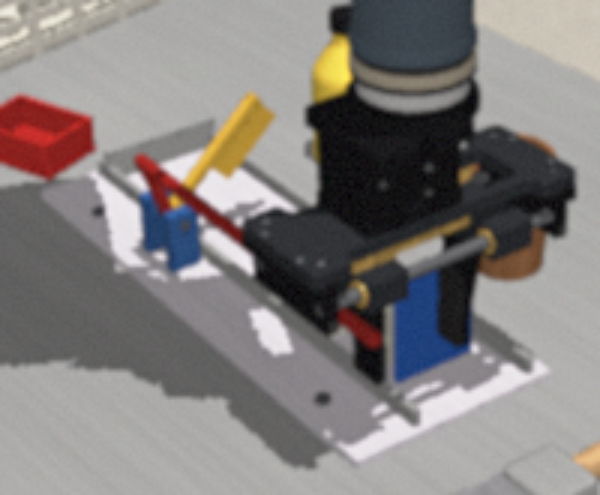

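Gate is well up (about 0.75 rad) and the bar is on the finger. Now I push.

Request:
inch_along([
  [[0.004, 0, 0], [0, 0, 0], 0.61],
  [[0.01, 0, 0], [0, 0, 0], 0.61],
  [[0.016, 0, 0], [0, 0, 0], 0.61],
  [[0.024, 0, 0], [0, 0, 0], 0.61],
  [[0.033, 0, 0], [0, 0, 0], 0.61],
  [[0.042, 0, 0], [0, 0, 0], 0.61],
  [[0.051, 0, 0], [0, 0, 0], 0.61],
  [[0.06, 0, 0], [0, 0, 0], 0.61],
  [[0.069, 0, 0], [0, 0, 0], 0.61],
  [[0.078, 0, 0], [0, 0, 0], 0.61],
  [[0.086, 0, 0], [0, 0, 0], 0.61],
  [[0.094, 0, 0], [0, 0, 0], 0.61],
  [[0.098, 0, 0], [0, 0, 0], 0.61],
  [[0.1, 0, 0], [0, 0, 0], 0.61],
  [[0.1, 0, 0], [0, 0, 0], 0.61],
])

```text
time_s: 5.75
position: [0.5415, -0.0247, 0.0425]
tcp_rot: [[0.063, 0.998, 0.001], [0.998, -0.063, -0.001], [-0.001, 0.001, -1.0]]
force: [4.1, -2.9, 1.3]
opening: 0.608
grasp_force: 2.5
```

Run:
```python
from g import *
import cv2
go(-.0555,.034,.042)
a=bot.capture("side")["color"][200:365,215:415,::-1]
cv2.imwrite("pics/d3.png",cv2.resize(a,(600,495)))
```

```text
shift [ 0.0783 -0.0002  0.0004] rot [0.03 0.04 0.01]
now chute [-0.1338  0.0338] 0.0425 t 5.75 F chute [-2.68 -4.26] 1.33 op 0.608
```

View pics/d3.png

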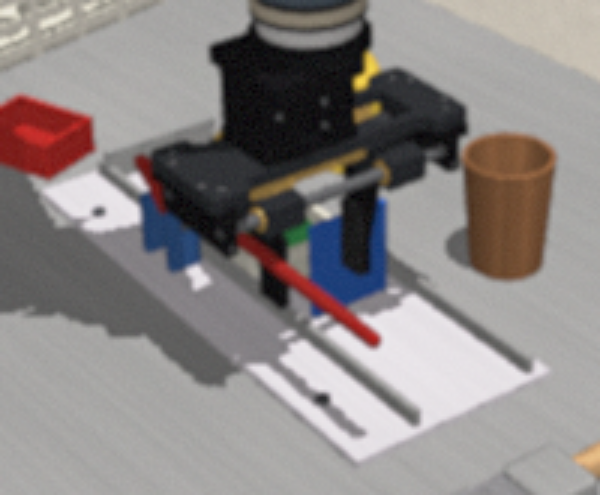

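The rack follows and the gate stays up. Pushing the rest.

Request:
inch_along([
  [[0.004, 0, 0], [0, 0, 0], 0.61],
  [[0.012, 0, 0], [0, 0, 0], 0.61],
  [[0.02, 0, 0], [0, 0, 0], 0.61],
  [[0.028, 0, 0], [0, 0, 0], 0.61],
  [[0.036, 0, 0], [0, 0, 0], 0.61],
  [[0.044, 0, 0], [0, 0, 0], 0.61],
  [[0.052, 0, 0], [0, 0, 0], 0.61],
  [[0.06, 0, 0], [0, 0, 0], 0.61],
  [[0.067, 0, 0], [0, 0, 0], 0.61],
  [[0.072, 0, 0], [0, 0, 0], 0.61],
  [[0.076, 0, 0], [0, 0, 0], 0.61],
  [[0.078, 0, 0], [0, 0, 0], 0.61],
  [[0.078, 0, 0], [0, 0, 0], 0.61],
  [[0.078, 0, 0], [0, 0, 0], 0.61],
])

```text
time_s: 7.2
position: [0.5462, 0.0529, 0.0425]
tcp_rot: [[0.063, 0.998, 0.0], [0.998, -0.063, -0.001], [-0.001, 0.0, -1.0]]
force: [4.4, -4.3, 1.9]
opening: 0.608
grasp_force: 2.7
```

Run:
```python
from g import *
import cv2
go(-.0555,.034,.042)
a=bot.capture("side")["color"][190:335,205:385,::-1];b=bot.capture("wrist")["color"][:,:,::-1]
cv2.imwrite("pics/d4.png",cv2.hconcat([cv2.resize(a,(400,322)),cv2.resize(b,(400,322))]))
```

```text
shift [ 0.0006 -0.0001  0.0005] rot [0.01 0.05 0.  ]
now chute [-0.0561  0.0339] 0.0425 t 7.2 F chute [-4.05 -4.67] 1.92 op 0.608
```

View pics/d4.png

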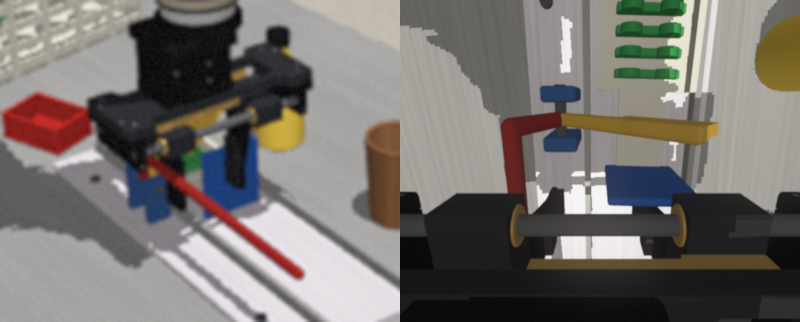

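The gate is up and the rack looks past it; the rear edge is near row 120–130 of the full wrist picture. I'll measure it before releasing.

Run:
```python
from g import *
import cv2
s=bot.read_state();c=bot.capture("wrist");K=c["K"];M=c["mount"]
def ray(u,v,z):
    d=np.array([(u-K[0,2])/K[0,0],-(v-K[1,2])/K[1,1],-1]);T=s["tcp_rot"]
    D=T@M[:3,:3]@d;o=s["position"]+T@M[:3,3];P=o+D*(z-o[2])/D[2];return np.round(A.T@(P[:2]-C),4)
for q in((400,119,.03),(400,132,.03),(400,136,.01),(256,146,.05),(256,192,.05),(256,208,.05)):print(q,ray(*q))
cv2.imwrite("pics/d5.png",cv2.resize(c["color"][60:310,180:500,::-1],None,fx=2.4,fy=2.4))
```

```text
(400, 119, 0.03) [ 0.0291 -0.0047]
(400, 132, 0.03) [ 0.0233 -0.005 ]
(400, 136, 0.01) [ 0.0219 -0.0095]
(256, 146, 0.05) [0.0173 0.0587]
(256, 192, 0.05) [-0.0017  0.0596]
(256, 208, 0.05) [-0.0086  0.0599]
```

View pics/d5.png

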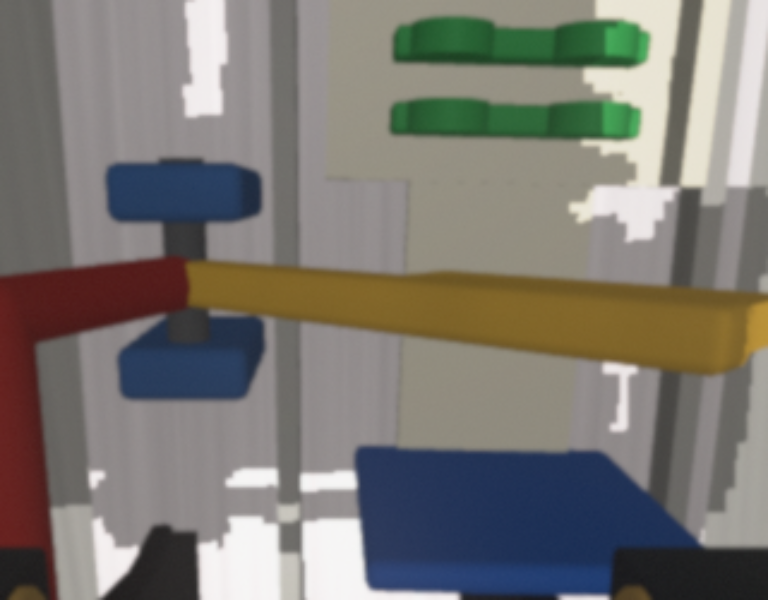

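The rear edge sits at row 135, which is chute x ≈ +22 mm, so it is in range. Backing off, letting the gate down, then withdrawing.

Request:
inch_along([
  [[-0.006, 0, 0], [0, 0, 0], 0.61],
  [[-0.014, 0, 0], [0, 0, 0], 0.61],
  [[-0.016, 0.005, 0], [0, 0, 0], 0.61],
  [[-0.016, 0.012, 0], [0, 0, 0], 0.61],
  [[-0.016, 0.019, 0], [0, 0, 0], 0.61],
  [[-0.016, 0.026, 0], [0, 0, 0], 0.61],
  [[-0.016, 0.033, 0], [0, 0, 0], 0.61],
  [[-0.016, 0.04, 0], [0, 0, 0], 0.61],
  [[-0.016, 0.045, 0], [0, 0, 0], 0.61],
  [[-0.016, 0.047, 0], [0, 0, 0], 0.61],
  [[-0.016, 0.047, 0], [0, 0, 0], 0.61],
  [[-0.016, 0.047, -0.03], [0, 0, 0], 0.61],
  [[-0.016, 0.047, -0.07], [0, 0, 0], 0.61],
  [[-0.016, 0.047, -0.11], [0, 0, 0], 0.61],
  [[-0.016, 0.047, -0.15], [0, 0, 0], 0.61],
  [[-0.016, 0.047, -0.17], [0, 0, 0], 0.61],
  [[-0.056, 0.047, -0.17], [0, 0, 0], 0.61],
  [[-0.106, 0.047, -0.17], [0, 0, 0], 0.61],
  [[-0.136, 0.047, -0.17], [0, 0, 0], 0.61],
  [[-0.136, 0.047, -0.17], [0, 0, 0], 0.61],
])

```text
time_s: 9.35
position: [0.5836, -0.0891, 0.2125]
tcp_rot: [[0.068, 0.998, -0.001], [0.998, -0.068, -0.001], [-0.001, -0.0, -1.0]]
force: [0.6, 1.8, -0.7]
opening: 0.608
grasp_force: 0.0
```

Run:
```python
from g import *
import cv2
a=bot.capture("side")["color"][190:355,205:405,::-1];s=bot.read_state();go(0,0,.2,s);b=bot.capture("wrist")["color"][:,:,::-1]
cv2.imwrite("pics/d6.png",cv2.hconcat([cv2.resize(a,(390,322)),cv2.resize(b,(410,322))]))
```

```text
shift [ 0.1932 -0.0128  0.0125] rot [-0.07 -0.03 -0.23]
now chute [-0.1932 -0.0121] 0.2124 t 9.4 F chute [-0.35 -0.08] 1.03 op 0.611
```

View pics/d6.png

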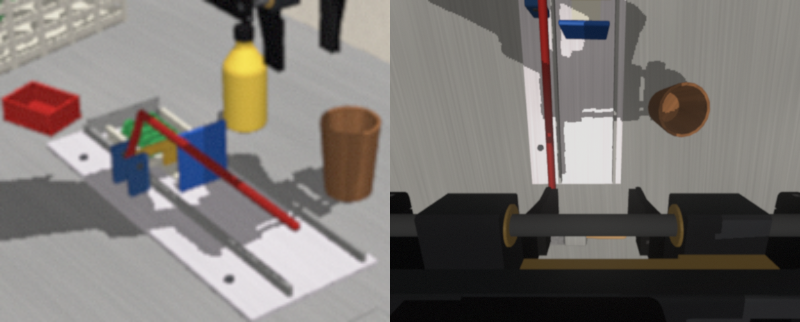

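The gate is shut over the tail behind the loaded part, nothing else has moved, and the robot is clear.

Request:
inch_along([
  [[0, 0, 0], [0, 0, 0], 0.61],
  [[0, 0, 0], [0, 0, 0], 0.61],
  [[0, 0, 0], [0, 0, 0], 0.61],
])

```text
time_s: 9.75
position: [0.5842, -0.0841, 0.2125]
tcp_rot: [[0.062, 0.998, -0.0], [0.998, -0.062, 0.0], [0.0, -0.0, -1.0]]
force: [-0.6, -0.3, 0.0]
opening: 0.608
grasp_force: 0.0
```

```bash
python3 -c "
from rig import bot
print(bot.hand_in())"
```

```text
the job is handed in; nothing more can be done
None
```

I handed the job in after about 10 s of robot time, with the rack's rear edge measured about 22 mm past the gate, the gate shut over the tail and the bottle, cup, red box and brush not touched; no verdict came back.

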